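# Screw the filter head round to its latch and clamp it

### The arm

A 6-joint arm with a two-finger parallel gripper is mounted at the origin on the work surface. World frame = base frame: x ahead of the robot, y to its left, z up, the work surface at z = 0. Lengths are in m, angles in rad, forces in N, time in s.
With the tool pointing down it reaches from about 0.35 to 0.925 m from the base axis. Payload 6.4 kg.
Tool frame: the origin (TCP) lies at the very end of the fingers, on their centre line; the grasp point (between the pads) lies 19 mm behind it (robot.pinch_z is the distance from the TCP to the grasp point, in m); z points along the fingers, y is the line along which they close (so a half turn about z gives the same grasp; the last joint's range is limited). The gripper opens to 94 mm and grips with 3 to 60 N. Pads are 16 mm wide; open, the fingers measure 119 mm over their backs; the gripper's body (75 mm by 177 mm) begins 78 mm behind the grasp point.
Start: joints at [-0.174, 0.245, 1.558, -0, 1.339, -0.174], TCP at [0.65, 0, 0.179] pointing down, gripper open.
Joint ranges: [-3.13, 3.13], [-1.02, 2.26], [0.13, 2.54], [-0.95, 4.09], [0.21, 2.88], [-2.74, 2.74]. Speed limits (rad/s): [2.57, 2.57, 3.14, 3.14, 3.14, 3.14].

### API

Orientations are given as a unit quaternion [w, x, y, z].
In Python, from cell import robot gives the robot as it stands. The module is installed in compiled form; this text tells all that it offers.
- The arm moves only by the tool play_rows, never from a script. Its argument "deltas" is text: rows parted by semicolons, each of 7 numbers parted by spaces: the shift along the world's x, y, z in mm, then the turn, a rotation vector about the world's x, y, z in rad, then the closure in counts, from 0 (fully open) to 255 (shut). A call has 1 to 8 rows; each row is the pose to reach, as a shift and turn from the pose commanded when the call began; what a row does not reach only later rows make up. A row lasts 1/8 s, in which the tool goes at most 62.5 mm and 10.7 degrees, less where a joint would pass 70% of its speed; a pose out of reach is approached as far as the arm can. A call with a gripper value outside its range is refused whole. The fingers move at their own pace and stop on an object; the grip force is fixed at half the most. Time passes only in rows, so rows that repeat a pose let the fingers close. It gives the time, the measured TCP pose, the force, the opening and the grip force at its end, in the units of the state.
- robot.state(): the state, without advancing time (a new reading comes with each control period).
- robot.grab_frame(name): name is "scene" or "side" or "wrist"; returns a dict with "pixels" (420x560x3 uint8, red, green, blue), "fov_y" (degrees; the focal length in pixels is half the picture's height over the tangent of half this angle, whatever the lens; pixels are square), "cx", "cy" (the principal point, pixels), "cam_to_world" (4x4, takes a point from camera to world coordinates). Camera axes: x right, y down, z forward; pixel columns grow to the right and rows downward; lengths in m; the calibration is good to about 2 mm. A picture is of the moment at which its call begins. There is no depth.
- robot.hand_in(): hands the job in; it is judged then, once.
The state is a dict: "clock": time; "joint_positions": joint angles; "joint_vel": joint speeds; "effort": joint torques, N m; "tool_pos": TCP position; "tool_rot": TCP orientation; "wrist_force": force on the tool from outside, world axes, zero at the start; "wrist_torque": the same for the moment, N m; "width": finger opening in m; "grip_force": force on a finger pad.
Only numpy, scipy, OpenCV 4.12 (cv2) and the standard library are available. Lean on these libraries where they do the work, as an engineer would, in place of code of your own. Each camera call takes 0.05 s, during which the arm holds its last target. There are 200 camera calls.

### The job

Screw the amber filter head on the manifold down (clockwise seen from above; the turn is too long for one grip, so let go and take the bar again) until its steel keeper faces the draw latch squarely; there is no stop there. Then swing the latch's claw over so that it hooks behind the keeper's lip, and swing the lever down flat, over centre, so that the claw is drawn tight. Let go of everything and do not disturb the loose things standing around.

Things in the scene. Friction and masses are not known exactly. Their poses are not given: they have to be found in the camera images.
- station: Filter manifold, fixed: clear box with a white deck, 170 x 560 mm, deck top 50 mm above the table. Origin: centre of its underside, z up, y along its length. On the deck along y: an idle amber funnel at -228 mm (86 mm high), the screw-on head, axis at -70 mm, the draw latch, lever pivot at +78 mm, a white plug at +242 mm (34 mm high). The latch is on the head's +y side.
- head (a joint): Angle (rad) of the screw-on head: 0 when the keeper points squarely at the latch (station +y); positive = counter-clockwise of that, seen from above. Starts at 2.6 to 3.6. Turning clockwise lowers the value and screws the head down 1.3 mm per rad. Steady friction of 0.12 N m; it stays where it is left and can be overshot (range -1.2 to 4.2).
- grip_bar (a point): Grip point of the screw-on head: on the screw axis, 12 mm below the top of the grip bar. The head is an amber plastic cap, 100 mm in diameter and 44 mm high, with an upright straight grip bar across its top: 84 mm long, 18 mm wide, 35 mm high. The point's y axis runs along the bar, towards the keeper; the bar is pinched across its 18 mm (x axis).
- keeper: Steel keeper that sticks out of the head's side, turning with it: an arm 24 mm wide reaching 90 mm from the screw axis, with an upstanding lip 10 mm thick and 14 mm high at its end. Origin: foot of the lip's inner face, 80 mm from the screw axis, on the arm's top. y points outwards, z up. Between the head's wall and the lip is a 30 mm gap into which the claw's hook drops.
- lever (a joint): Angle in rad of the latch lever: 0 = shut (against its stop, lying nearly flat and pointing away from the head, 0.12 rad past dead centre), growing as it is raised towards the head; starts at 1.25 to 1.5 (nearly upright). Light friction (about 1 N at its end), stays where it is left; in its last part it draws the claw's spring (a few N).
- lever_pivot (a point): Pivot of the lever, 87 mm above the table. The point turns with the lever: its y axis runs along the lever to its free end, its x axis (along station x) is the pivot axis.
- lever_end (a point): Place to take the lever: 66 mm from its pivot along the lever, whose free end is at 77 mm. The lever is a steel strip 18 mm wide (along the pivot axis) and 6 mm thick.
- claw (a joint): Angle in rad of the claw about its pivot on the lever: 0 = folded up alongside the lever, growing as it swings over towards the head; about 1.9 to 2.1 when hooked with the lever raised, about 3.3 when hooked with the lever shut. The claw swings freely: beyond upright it falls by its own weight, slowly, on to the keeper, or lower if no keeper is there.
- claw_pivot (a point): Pivot of the claw, on the lever 22 mm from the lever's pivot. Pivot axis along station x. The point turns with the claw; its y axis points to the claw's hooked end.
- hook: The claw's hooked end, a steel plate 34 mm wide (along the pivot axis), 26 mm long, 5 mm thick, with a down-turned hook 6 mm thick at its very end; carried on two side straps; it pulls out against a spring (1.5 N/mm, up to 8 mm). Origin: at the hook, 90 mm from the claw pivot. y away from the pivot, z the way the hook is turned (to the head when folded up).
- hook_grip (a point): Place to pinch the claw, across its 34 mm width: middle of the plate, 78 mm from the claw pivot.
- hook_lip (a point): Free edge of the hook, 18 mm from the hook origin along its z. Hooked: it is below the top of the keeper's lip, on the head's side of the lip.
- tin: Bystander: flat steel tin, 44 mm across, 20 mm high, on the deck. Origin: centre of its underside.
- forceps: Bystander: steel forceps, 130 mm long, 8 mm high, lying on the deck along the station's y.
- beaker: Bystander: amber cup, 72 mm across, 70 mm high, beside the manifold's far side.
- jar: Bystander: clear jar, 64 mm across, 65 mm high, beside the manifold's far side.
- bottle0: Bystander: clear sample bottle with white cap, 64 mm across, 150 mm high, standing towards the table's sides.
- bottle1: Bystander: another such bottle.
- bottle2: Bystander: another such bottle.

How it is judged:
On the way, in this order (a step that is already met when the one before it is completed fails the run):
1. the head is turned until its keeper faces the latch (within 0.1 rad), the claw still folded back (value of joint head between -0.1 and 0.1 rad and value of joint claw below 1.2 rad), for 0.2 s.
2. the claw's hook lies behind the keeper's lip while the lever is still raised (value of joint head between -0.1 and 0.1 rad and x of hook_lip in the frame of keeper between -0.013 and 0.013 m and y of hook_lip in the frame of keeper between -0.028 and 0.002 m and z of hook_lip in the frame of keeper below 0.011 m and value of joint lever above 0.8 rad), for 0.2 s.
At the end, for the whole second after the job is handed in: The keeper faces the latch within 0.1 rad, the hook's edge is behind the keeper's lip, at least 3 mm below its top and within 13 mm of its middle, the lever is down within 0.08 rad of its stop, the hook pulls on the keeper with more than 1.5 N, and everything is let go and still (value of joint head between -0.1 and 0.1 rad and x of hook_lip in the frame of keeper between -0.013 and 0.013 m and y of hook_lip in the frame of keeper between -0.028 and 0.002 m and z of hook_lip in the frame of keeper below 0.011 m and value of joint lever below 0.08 rad and contact force between hook and keeper above 1.5 N and velocity of joint head below 0.1 rad/s); the robot touches nothing.
It fails at once if a loose bystander is shifted by more than 30 mm (distance of any of tin, forceps, beaker, jar, bottle0, bottle1, bottle2 from where it was at the start of the episode above 0.03 m).
It also fails if it takes over 67 s, if anything falls off the work surface, if the arm or the gripper's body presses on something with over 40 N, if the wrist force passes 120 N, or if a joint passes its speed limit or range.

## Working session

There is one attempt and no reset: what is moved stays moved. The work goes in short steps, Python scripts to look and compute and a tool call to move; the robot and the scene stay as the last step left them, time stands still between calls to the robot, and variables do not carry over. Pictures are saved under pics/ and viewed, at most 10 in all, crops included, and the job is handed in when it is done.

Besides the shell and the picture viewer there is one more tool, called after ">>>" as name(argument=value, ...) on one line, values as JSON. play_rows: Moves the arm, as the interface text tells. Its arguments: {"type":"object","properties":{"deltas":{"type":"string"}},"required":["deltas"]}

```bash
mkdir -p pics
cat > h.py <<'E'
import numpy as np, cv2
from cell import robot
def grab(n,f=None):
    g=robot.grab_frame(n); p=g["pixels"]
    if f: cv2.imwrite("pics/"+f,cv2.cvtColor(p,cv2.COLOR_RGB2BGR))
    return g
def K(g):
    f=210/np.tan(np.radians(g["fov_y"])/2); return f,g["cx"],g["cy"]
def proj(g,P):
    P=np.atleast_2d(P); T=np.linalg.inv(g["cam_to_world"]); c=P@T[:3,:3].T+T[:3,3]; f,cx,cy=K(g)
    return np.c_[f*c[:,0]/c[:,2]+cx,f*c[:,1]/c[:,2]+cy]
def onz(g,u,v,z):
    f,cx,cy=K(g); T=np.array(g["cam_to_world"]); d=T[:3,:3]@np.array([(u-cx)/f,(v-cy)/f,1]); o=T[:3,3]
    return o+d*(z-o[2])/d[2]
E
python3 - <<'E'
from h import *
import pickle
G={}
for n in("scene","side","wrist"):
    g=grab(n,n+"0.png"); G[n]=g; print(n,g["fov_y"],g["cx"],g["cy"],np.round(g["cam_to_world"],3).tolist())
pickle.dump(G,open("G0.pkl","wb")); print(robot.state(),robot.pinch_z)
E
```

```text
scene 51.21356805538502 287.92995323779195 202.9607800496847 [[0.717, 0.52, -0.464, 1.253], [0.697, -0.528, 0.485, -0.66], [0.007, -0.671, -0.741, 1.167], [0.0, 0.0, 0.0, 1.0]]
side 53.97105315227914 291.38299592958106 213.02064944426488 [[-0.974, -0.091, 0.207, 0.359], [-0.225, 0.468, -0.855, 0.989], [-0.019, -0.879, -0.476, 0.646], [0.0, 0.0, 0.0, 1.0]]
wrist 62.941497626709335 283.45536357480034 211.78294813995575 [[1.0, 0.0, -0.0, 0.65], [-0.0, -0.959, -0.282, 0.081], [-0.0, 0.282, -0.959, 0.383], [0.0, 0.0, 0.0, 1.0]]
{'clock': 0.15, 'joint_positions': array([-1.74093961e-01,  2.45643670e-01,  1.55870499e+00,  3.24672961e-06,
        1.33870957e+00, -1.74113304e-01]), 'joint_vel': array([ 0.00098379, -0.0019027 , -0.00350516, -0.00154556, -0.00072498,
       -0.00102554]), 'effort': array([ 8.87750393e-04, -4.16263855e+01, -3.14982533e+01,  6.85620052e-02,
        3.16100603e-02, -6.42144232e-05]), 'tool_pos': array([6.49509073e-01, 9.71613253e-05, 1.78020502e-01]), 'tool_rot': array([-6.00992454e-04,  7.07100017e-01,  7.07113165e-01, -4.19275186e-04]), 'wrist_force': array([ 0.2660637 ,  0.24847397, -0.1952563 ]), 'wrist_torque': array([ 0.01466102,  0.04157087, -0.01183873]), 'grip_force': 0.0, 'width': 0.09409970495571737} 0.0188
```

View pics/scene0.png

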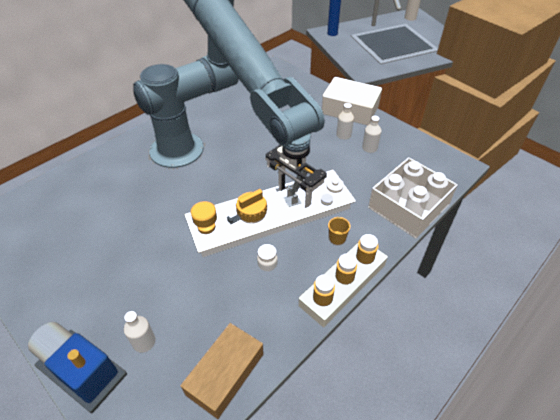

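View pics/side0.png

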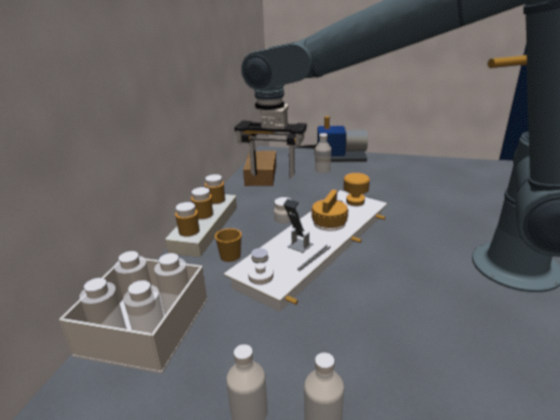

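Run:
```python
from h import *
a=cv2.imread("pics/scene0.png")[165:255,180:365]; b=cv2.imread("pics/side0.png")[165:310,225:395]
cv2.imwrite("pics/c1.png",np.vstack([cv2.resize(a,(592,288),interpolation=3),cv2.resize(cv2.imread("pics/wrist0.png"),(592,310))[:310]]))
cv2.imwrite("pics/c2.png",cv2.resize(b,None,fx=4,fy=4,interpolation=3))
```

```text
(no output)
```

View pics/c1.png

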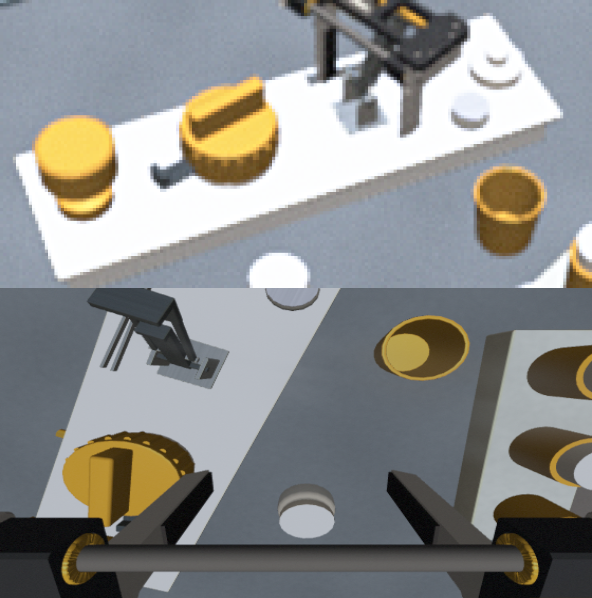

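View pics/c2.png

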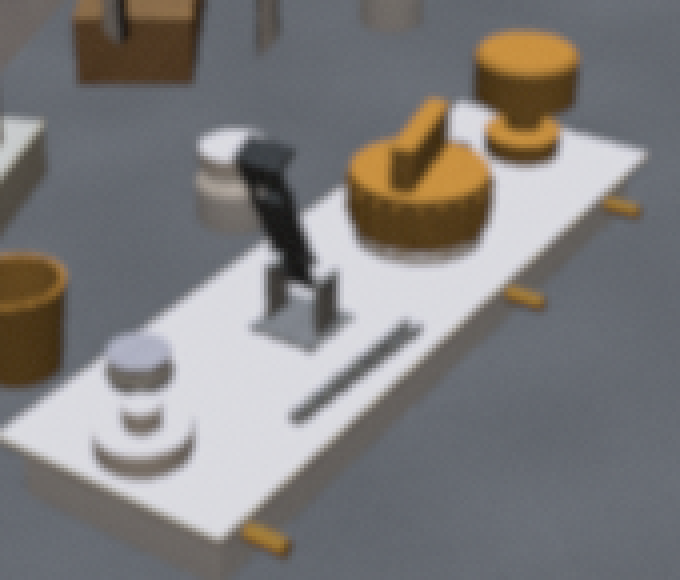

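Run:
```python
from h import *
import pickle
from scipy.optimize import least_squares
G=pickle.load(open("G0.pkl","rb"))
S=[(185.6,213.4),(198.8,252.0),(355.6,201.6),(333.1,169.4)]
D=[(338.8,190),(387,203),(280.5,300),(225,273.8)]
for q in S: print("s",onz(G["scene"],*q,.05).round(3))
for q in D: print("d",onz(G["side"],*q,.05).round(3))
```

```text
s [ 0.343 -0.204  0.05 ]
s [ 0.5   -0.272  0.05 ]
s [0.717 0.239 0.05 ]
s [0.557 0.308 0.05 ]
d [ 0.498 -0.271  0.05 ]
d [ 0.337 -0.204  0.05 ]
d [0.551 0.312 0.05 ]
d [0.705 0.247 0.05 ]
```

>>> play_rows(deltas="0 0 60 0 0 0 0; -60 -15 110 0 0 0 0; -110 -30 150 0 0 0 0; -110 -30 150 0 0 0 0; -110 -30 150 0 0 0 0")

```text
clock: 0.78
tool_pos: [0.54, -0.0303, 0.3303]
tool_rot: [0.001, 0.707, 0.707, 0.001]
wrist_force: [0.8, -0.3, 0.3]
width: 0.0941
grip_force: 0.0
```

Run:
```python
from h import *
import pickle
g=grab("wrist","w1.png"); pickle.dump(g,open("w1.pkl","wb"))
cv2.imwrite("pics/w1b.png",cv2.resize(cv2.imread("pics/w1.png"),(800,600),interpolation=3))
c=np.array([.526,.0195]);print(robot.state()["tool_pos"],robot.state()["joint_positions"],robot.state()["clock"])
```

```text
[ 0.54005854 -0.03000558  0.32880934] [-2.65292651e-01 -9.79832140e-02  1.65058777e+00  1.40266794e-04
  1.58836945e+00 -2.64909905e-01] 0.825
```

View pics/w1b.png

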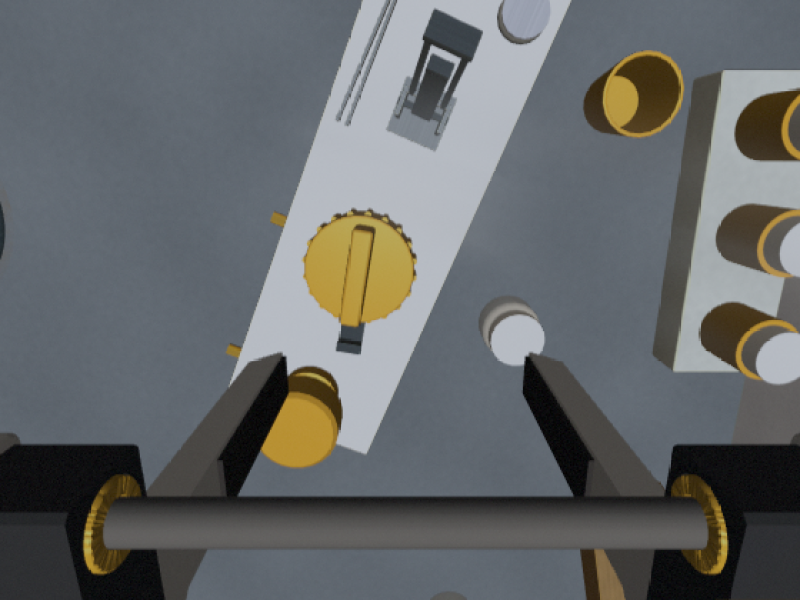

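Run:
```python
from h import *
import pickle
from scipy.optimize import least_squares
G=pickle.load(open("G0.pkl","rb")); g=pickle.load(open("w1.pkl","rb"))
w=lambda u,v,z: onz(g,u*.7,v*.7,z)[:2]
for n,a,b in(("L",(362,0),(230,388)),("R",(572,0),(366,453))):
    p,q=w(*a,.05),w(*b,.05); d=p-q; print(n,p.round(4),q.round(4),np.degrees(np.arctan2(d[1],d[0])).round(2))
S=[(185.6,213.4),(198.8,252.0),(355.6,201.6),(333.1,169.4)]
D=[(387,203),(338.8,190),(280.5,300),(225,273.8)]
def pose(x,loc):
    c,s=np.cos(x[2]),np.sin(x[2]); loc=np.atleast_2d(loc)
    return np.c_[x[0]+c*loc[:,0]-s*loc[:,1],x[1]+s*loc[:,0]+c*loc[:,1],loc[:,2]]
C=np.array([[-.085,-.28,.05],[.085,-.28,.05],[.085,.28,.05],[-.085,.28,.05]])
Dc=C[[0,1,3,2]]
def res(x):
    r=[(proj(G["scene"],pose(x,C))-S).ravel(),(proj(G["side"],pose(x,Dc))-D).ravel(),
       2*(proj(g,pose(x,C[1]))-np.array([366,453])*.7).ravel()]
    for u,v,sg in((362,0,-1),(230,388,-1),(470,224,1),(572,0,1)):
        p=w(u,v,.05); e=p-x[:2]; lx=np.cos(x[2])*e[0]+np.sin(x[2])*e[1]; r.append([2*(lx-sg*.085)/.0011])
    return np.concatenate(r)
s=least_squares(res,[.526,.02,-.394]); x=s.x; print("station",x.round(4),np.degrees(x[2]).round(2),s.fun.round(1))
np.save("st.npy",x)
print("head axis",pose(x,[0,-.07,0]).round(4),"lever pivot",pose(x,[0,.078,0]).round(4))
for z in(.13,.137,.142):
    B=np.array([w(*q,z) for q in((355,225),(374,228),(361,325),(342,322))]); c=B.mean(0)
    d=(B[2]+B[3]-B[0]-B[1])/2; wd=np.linalg.norm(B[0]-B[1]); print(z,"bar c",c.round(4),"len",np.linalg.norm(d).round(4),wd.round(4),"head",(np.arctan2(d[1],d[0])-x[2]-np.pi/2)%(2*np.pi))
k=w(349,346,.08);hh=pose(x,[0,-.07,0])[0,:2]; d=k-hh; print("keeper",k,np.linalg.norm(d),(np.arctan2(d[1],d[0])-x[2]-np.pi/2)%(2*np.pi))
```

```text
L [0.5048 0.1835] [ 0.352  -0.1881] 67.65
R [0.6883 0.1836] [ 0.4977 -0.2696] 67.19
station [ 0.528   0.0193 -0.392 ] -22.46 [-0.7  0.4 -0.1 -0.2  0.5 -1.4  0.4 -0.4 -1.7 -0.5 -0.5 -0.1 -2.1 -0.7
 -2.9 -0.7  2.4  2.5  1.5  2.9 -1.8  0.7]
head axis [[ 0.5012 -0.0454  0.    ]] lever pivot [[0.5578 0.0914 0.    ]]
0.13 bar c [ 0.5017 -0.045 ] len 0.0854 0.0158 head 3.3762782655705683
0.137 bar c [ 0.5024 -0.0433] len 0.0839 0.0155 head 3.3762782655705683
0.142 bar c [ 0.5029 -0.0421] len 0.0829 0.0153 head 3.3762782655705683
keeper [ 0.4862638  -0.12783937] 0.08381449682929615 3.3541621856118526
```

>>> play_rows(deltas="-39 -15 -50 0 0 -0.16 0; -39 -15 -110 0 0 -0.16 0; -39 -15 -160 0 0 -0.16 0; -39 -15 -200 0 0 -0.16 0; -39 -15 -220 0 0 -0.16 0; -39 -15 -220 0 0 -0.16 0")

```text
clock: 1.58
tool_pos: [0.499, -0.044, 0.1055]
tool_rot: [-0.003, 0.761, 0.648, -0.002]
wrist_force: [0.3, 0.0, -0.0]
width: 0.094
grip_force: 0.0
```

Run:
```python
from h import *
a=grab("side","s2.png")["pixels"][175:275,270:410]; b=grab("wrist","w2.png")["pixels"]
im=np.vstack([cv2.resize(a,(700,400))[:300],cv2.resize(b[80:300],(700,275))])
im=np.vstack([cv2.resize(a,(448,320),interpolation=3),cv2.resize(b[50:300],(448,200))]) 
cv2.imwrite("pics/v2.png",im[...,::-1]); print(robot.state()["tool_pos"],robot.state()["wrist_force"],robot.state()["joint_positions"])
```

```text
[ 0.50122827 -0.04481496  0.1086163 ] [-0.80908617  0.12008164  1.28487771] [-3.14873831e-01 -2.36976677e-02  1.98539413e+00  5.99068670e-05
  1.18073701e+00 -1.55196364e-01]
```

View pics/v2.png

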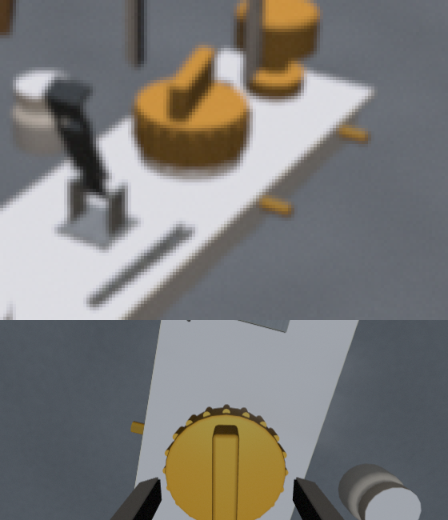

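Run:
```python
from h import *
import pickle
G=pickle.load(open("G0.pkl","rb"))["side"]
print(proj(G,[[.55,-.053,.108],[.452,-.037,.108],[.5012,-.0454,.13],[.5012,-.0454,.14]]).round(1))
print(((proj(G,[[.55,-.053,.108],[.452,-.037,.108],[.5012,-.0454,.13],[.5012,-.0454,.14]])-[270,175])*3.2).round(0))
```

```text
[[311.8 202.2]
 [345.3 207.7]
 [328.4 197.9]
 [328.5 194.7]]
[[134.  87.]
 [241. 105.]
 [187.  73.]
 [187.  63.]]
```

>>> play_rows(deltas="0 0 0 0 0 0 255; 0 0 0 0 0 0 255; 0 0 0 0 0 0 255; 0 0 0 0 0 0 255; 0 0 0 0 0 0 255; 0 0 0 0 0 0 255")

```text
clock: 2.42
tool_pos: [0.501, -0.045, 0.1088]
tool_rot: [-0.0, 0.761, 0.648, -0.0]
wrist_force: [0.2, 0.3, 0.2]
width: 0.0377
grip_force: 0.0
```

>>> play_rows(deltas="0 0 0 0 0 0 255; 0 0 0 0 0 0 255; 0 0 0 0 0 0 255; 0 0 0 0 0 0 255")

```text
clock: 2.92
tool_pos: [0.5, -0.0448, 0.1088]
tool_rot: [-0.001, 0.761, 0.648, -0.001]
wrist_force: [-4.7, 1.5, 4.5]
width: 0.017
grip_force: 30.0
```

>>> play_rows(deltas="0 0 -0.2 0 0 -0.17 255; 0 0 -0.4 0 0 -0.34 255; 0 0 -0.7 0 0 -0.51 255; 0 0 -0.9 0 0 -0.68 255; 0 0 -1.1 0 0 -0.85 255; 0 0 -1.3 0 0 -1.02 255; 0 0 -1.5 0 0 -1.19 255; 0 0 -1.8 0 0 -1.36 255")

```text
clock: 3.92
tool_pos: [0.5002, -0.0451, 0.107]
tool_rot: [0.0, 1.0, 0.023, -0.001]
wrist_force: [-5.3, 0.6, 3.7]
width: 0.0172
grip_force: 30.1
```

>>> play_rows(deltas="0 0 -0.2 0 0 -0.17 255; 0 0 -0.4 0 0 -0.34 255; 0 0 -0.7 0 0 -0.51 255; 0 0 -0.9 0 0 -0.68 255; 0 0 -1.1 0 0 -0.85 255; 0 0 -1.3 0 0 -1.02 255; 0 0 -1.4 0 0 -1.1 255; 0 0 -1.4 0 0 -1.1 255")

```text
clock: 4.92
tool_pos: [0.4997, -0.0452, 0.1056]
tool_rot: [0.001, 0.866, -0.501, -0.001]
wrist_force: [-5.6, -0.2, 4.6]
width: 0.0169
grip_force: 30.0
```

>>> play_rows(deltas="0 0 0 0 0 0 100; 0 0 0 0 0 0 0; 0 0 0 0 0 0 0; 0 0 5 0 0 0 0; 0 0 30 0 0 0.1 0; 0 0 60 0 0 0.28 0; 0 0 60 0 0 0.46 0; 0 0 60 0 0 0.64 0")

```text
clock: 5.92
tool_pos: [0.5016, -0.0451, 0.1666]
tool_rot: [0.0, 0.98, -0.2, 0.001]
wrist_force: [-0.2, 0.5, -0.5]
width: 0.0926
grip_force: 0.0
```

>>> play_rows(deltas="0 0 0 0 0 0.18 0; 0 0 0 0 0 0.36 0; 0 0 0 0 0 0.54 0; 0 0 0 0 0 0.72 0; 0 0 0 0 0 0.9 0; 0 0 0 0 0 1.08 0; 0 0 0 0 0 1.26 0; 0 0 0 0 0 1.44 0")

```text
clock: 6.92
tool_pos: [0.5013, -0.045, 0.1661]
tool_rot: [0.0, 0.869, 0.495, 0.0]
wrist_force: [-0.1, 1.0, -1.0]
width: 0.0939
grip_force: 0.0
```

>>> play_rows(deltas="0 0 0 0 0 0.18 0; 0 0 0 0 0 0.36 0; 0 0 0 0 0 0.54 0; 0 0 0 0 0 0.72 0; 0 0 0 0 0 0.9 0; 0 0 0 0 0 1.06 0; 0 0 0 0 0 1.06 0; 0 0 0 0 0 1.06 0")

```text
clock: 7.92
tool_pos: [0.5011, -0.045, 0.1659]
tool_rot: [0.0, 0.503, 0.865, 0.0]
wrist_force: [-0.4, 0.2, -0.5]
width: 0.0937
grip_force: 0.0
```

Run:
```python
from h import *
import pickle
g=grab("wrist","w3.png"); pickle.dump(g,open("w3.pkl","wb"))
cv2.imwrite("pics/w3b.png",cv2.resize(g["pixels"][...,::-1],(800,600),interpolation=3))
s=robot.state();print(s["tool_pos"],s["tool_rot"],s["joint_positions"],s["clock"])
```

```text
[ 0.50109444 -0.04500891  0.1658004 ] [1.38215895e-04 5.02319739e-01 8.64681941e-01 3.33934263e-05] [-3.15304404e-01 -9.26011780e-02  1.94009338e+00  7.71138336e-06
  1.29381616e+00 -8.33543913e-01] 7.975
```

View pics/w3b.png

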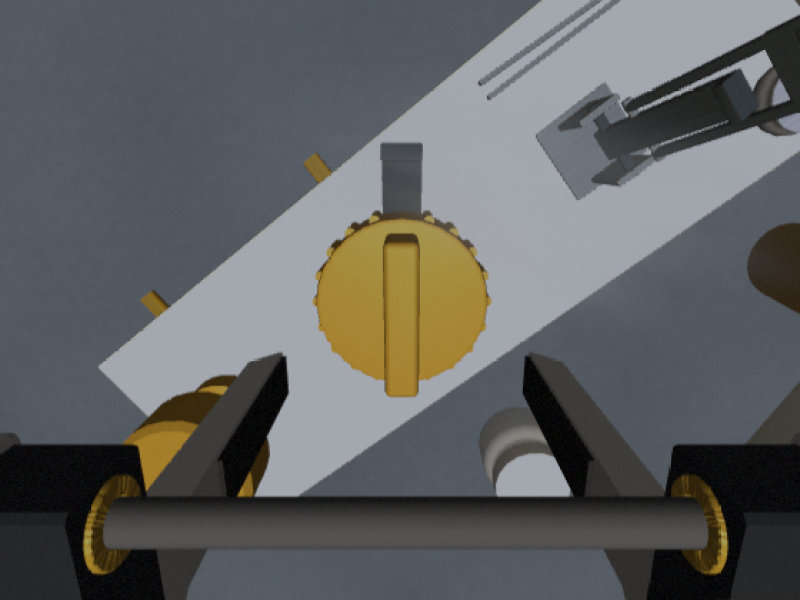

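>>> play_rows(deltas="0 0 -40 0 0 0 0; 0 0 -60 0 0 0 100; 0 0 -60 0 0 0 255; 0 0 -60 0 0 0 255; 0 0 -60 0 0 0 255; 0 0 -60 0 0 0 255; 0 0 -60 0 0 0 255; 0 0 -60 0 0 0 255")

```text
clock: 8.98
tool_pos: [0.5011, -0.045, 0.1058]
tool_rot: [0.0, 0.502, 0.865, 0.0]
wrist_force: [-0.1, 0.5, 0.0]
width: 0.0273
grip_force: 0.0
```

>>> play_rows(deltas="0 0 0 0 0 0 255; 0 0 0 0 0 0 255; 0 0 -0.2 0 0 -0.16 255; 0 0 -0.4 0 0 -0.32 255; 0 0 -0.6 0 0 -0.48 255; 0 0 -0.8 0 0 -0.64 255; 0 0 -1 0 0 -0.78 255; 0 0 -1.2 0 0 -0.91 255")

```text
clock: 9.98
tool_pos: [0.4998, -0.0455, 0.1045]
tool_rot: [-0.001, 0.832, 0.555, -0.002]
wrist_force: [-6.3, -2.4, 5.1]
width: 0.0168
grip_force: 30.1
```

>>> play_rows(deltas="0 0 0 0 0 0 255; 0 0 0 0 0 0 255; 0 0 0 0 0 0 100; 0 0 0 0 0 0 0; 0 0 0 0 0 0 0; 0 0 20 0 0 0 0; 0 0 70 0 0 0 0; 0 0 70 0 0 0 0")

```text
clock: 10.98
tool_pos: [0.5041, -0.0458, 0.1789]
tool_rot: [0.003, 0.831, 0.557, 0.003]
wrist_force: [0.2, -0.9, -0.8]
width: 0.0738
grip_force: 0.0
```

Run:
```python
from h import *
import pickle
g=grab("wrist","w4.png"); pickle.dump(g,open("w4.pkl","wb"))
cv2.imwrite("pics/w4b.png",cv2.resize(g["pixels"][...,::-1],(800,600),interpolation=3))
s=robot.state();print(s["tool_pos"],s["tool_rot"],s["joint_positions"],s["clock"])
```

```text
[ 0.50246519 -0.04530395  0.17638155] [0.00168855 0.83068728 0.55673476 0.00148173] [-3.15159960e-01 -1.02891134e-01  1.92968048e+00  2.55922283e-04
  1.31031713e+00  7.46679495e-02] 11.025
```

View pics/w4b.png

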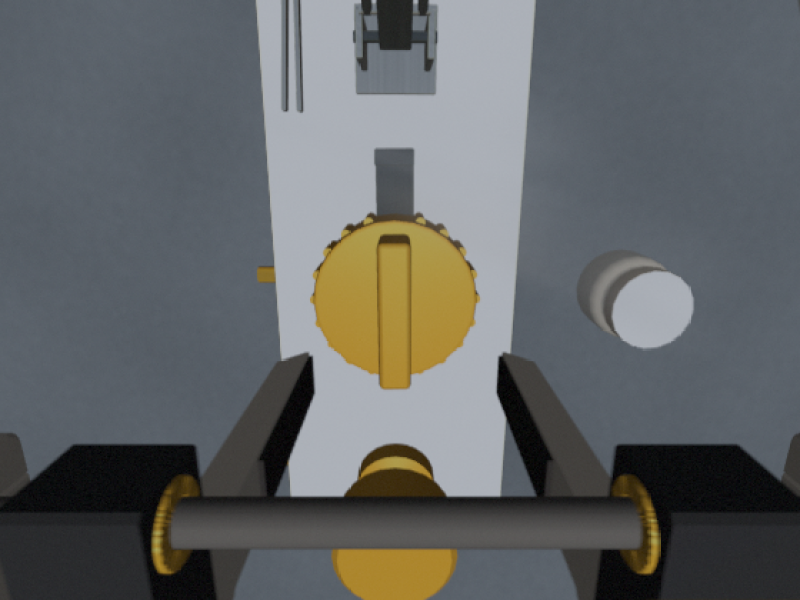

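```bash
cat >> h.py <<'E'
st=np.load("st.npy"); c_,s_=np.cos(st[2]),np.sin(st[2]); R=np.array([[c_,-s_,0],[s_,c_,0],[0,0,1]]); t=np.array([st[0],st[1],0])
def toS(P): return (np.asarray(P)-t)@R
def toW(P): return np.asarray(P)@R.T+t
def onx(g,u,v,x=0):
    f,cx,cy=K(g); T=np.array(g["cam_to_world"]); d=R.T@(T[:3,:3]@np.array([(u-cx)/f,(v-cy)/f,1])); o=toS(T[:3,3])
    return o+d*(x-o[0])/d[0]
def model(L,c,g):
    P=np.array([0,.078,.087]); u=lambda a:np.array([0,np.cos(a),np.sin(a)])
    cp=P+.022*u(L); a=L+c; n=u(a+np.pi/2)
    pts=[P,P+.077*u(L)]+[cp+r*u(a)+h*n+[x,0,0] for r,h in((.066,0),(.092,0),(.09,.018)) for x in(-.017,.017)]
    return proj(g,toW(np.array(pts)))
E
python3 - <<'E'
from h import *
import pickle
g=pickle.load(open("w1.pkl","rb")); G=pickle.load(open("G0.pkl","rb"))
for L in(1.25,1.5):
  for c in(0,.2):
    print(L,c,"w1",(model(L,c,g)/.7).round(0).tolist()); print("   side",((model(L,c,G["side"])-[225,165])*4).round(0).tolist())
E
```

```text
1.25 0 w1 [[423.0, 109.0], [441.0, 64.0], [421.0, 46.0], [467.0, 67.0], [428.0, 24.0], [478.0, 47.0], [417.0, 51.0], [467.0, 74.0]]
   side [[295.0, 275.0], [271.0, 191.0], [290.0, 186.0], [245.0, 171.0], [282.0, 155.0], [236.0, 141.0], [299.0, 138.0], [253.0, 125.0]]
1.25 0.2 w1 [[423.0, 109.0], [441.0, 64.0], [414.0, 64.0], [460.0, 85.0], [417.0, 52.0], [467.0, 75.0], [406.0, 81.0], [455.0, 103.0]]
   side [[295.0, 275.0], [271.0, 191.0], [302.0, 173.0], [257.0, 159.0], [299.0, 138.0], [253.0, 124.0], [316.0, 126.0], [270.0, 113.0]]
1.5 0 w1 [[423.0, 109.0], [431.0, 91.0], [409.0, 77.0], [455.0, 98.0], [411.0, 68.0], [461.0, 90.0], [400.0, 97.0], [449.0, 118.0]]
   side [[295.0, 275.0], [288.0, 174.0], [310.0, 166.0], [265.0, 152.0], [308.0, 129.0], [263.0, 116.0], [325.0, 120.0], [280.0, 107.0]]
1.5 0.2 w1 [[423.0, 109.0], [431.0, 91.0], [402.0, 97.0], [447.0, 117.0], [400.0, 97.0], [449.0, 119.0], [389.0, 125.0], [437.0, 146.0]]
   side [[295.0, 275.0], [288.0, 174.0], [322.0, 158.0], [277.0, 145.0], [325.0, 119.0], [280.0, 106.0], [341.0, 115.0], [296.0, 102.0]]
```

>>> play_rows(deltas="0 0 55 0 0 0 100; 10 25 75 0 0 0 255; 35 80 75 0 0 0 255; 58 135 75 0 0 0 255; 80 190 75 0 0 0 255; 90 217 75 0 0 0 255; 90 217 75 0 0 0 255; 90 217 75 0 0 0 255")

```text
clock: 12.02
tool_pos: [0.5904, 0.1713, 0.2482]
tool_rot: [-0.0, 0.831, 0.557, -0.001]
wrist_force: [-0.9, -0.8, -0.6]
width: 0.0047
grip_force: 0.0
```

>>> play_rows(deltas="0 0 -30 0 0 0 255; 0 0 -60 0 0 0 255; 0 0 -75 0 0 0 255; 0 0 -75 0 0 0 255; 0 0 -75 0 0 0 255; 0 0 -75 0 0 0 255")

```text
clock: 12.78
tool_pos: [0.5919, 0.172, 0.176]
tool_rot: [0.001, 0.831, 0.557, 0.001]
wrist_force: [0.4, -0.1, 0.0]
width: 0.0007
grip_force: 0.0
```

>>> play_rows(deltas="-6 -14 0 0 0 0 255; -12 -28 0 0 0 0 255; -18 -42 0 0 0 0 255; -24 -56 0 0 0 0 255; -30 -70 0 0 0 0 255; -36 -84 0 0 0 0 255; -42 -98 0 0 0 0 255; -47 -111 0 0 0 0 255")

```text
clock: 13.78
tool_pos: [0.5436, 0.0601, 0.1745]
tool_rot: [0.0, 0.831, 0.557, 0.0]
wrist_force: [-0.1, 0.5, 0.5]
width: 0.0005
grip_force: 0.0
```

>>> play_rows(deltas="0 0 0 0 0 0 255; 0 0 0 0 0 0 255; 5 11 40 0 0 0 255; 5 11 90 0 0 0 255; 5 11 90 0 0 0 255; 5 11 90 0 0 0 255; 5 11 90 0 0 0 255; 5 11 90 0 0 0 255")

```text
clock: 14.78
tool_pos: [0.5483, 0.0721, 0.263]
tool_rot: [-0.001, 0.831, 0.557, -0.001]
wrist_force: [0.2, 0.4, 0.4]
width: 0.0004
grip_force: 0.0
```

Run:
```python
from h import *
import pickle
g=grab("side"); w=grab("wrist"); pickle.dump((g,w),open("w5.pkl","wb"))
a=g["pixels"][175:275,260:400]
im=np.vstack([cv2.resize(a,(448,320),interpolation=3),cv2.resize(w["pixels"],(448,280))])
cv2.imwrite("pics/v5.png",im[...,::-1]); s=robot.state(); print(s["tool_pos"],s["clock"])
```

```text
[0.54865122 0.07200564 0.26357969] 14.875
```

View pics/v5.png

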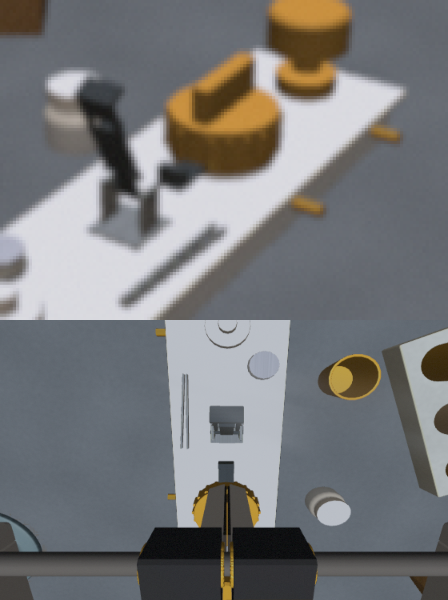

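Run:
```python
from h import *
import pickle
g,w=pickle.load(open("w5.pkl","rb")); G=pickle.load(open("G0.pkl","rb"))
a=g["pixels"].astype(int).mean(2); b=G["side"]["pixels"].astype(int).mean(2)
print("now");print("\n".join("%d "%(198+i)+" ".join("%3d"%v for v in r) for i,r in enumerate(a[198:242:2,280:326:2])))
print("before");print("\n".join("%d "%(198+i)+" ".join("%3d"%v for v in r) for i,r in enumerate(b[198:242:2,280:326:2])))
print("wrist model L,c",[ (L,c,model(L,c,w).round(0).tolist()) for L,c in((1.2,0),(1.25,2.0))])
p=w["pixels"].astype(int).mean(2); r=model(1.2,0,w)[0]; print(r)
u,v=int(r[0]),int(r[1]); print("\n".join("%d "%(v-60+4*i)+" ".join("%3d"%x for x in q) for i,q in enumerate(p[v-60:v+80:4,u-40:u+44:4])))
```

```text
now
198 201 209 209 184 140 126 105 106 105 103 106 105 107 106 105 104 104 103 104 106 103 106 118
199 219 220 206 129  81  91  84  89  98 103 108 106 106 106 105 104 103 105 104 103 111 125 135
200 220 215 154  72  64  65  66  66  71  85 107 106 104 106 104 104 104 104 113 124 110 119 126
201 204 188  89  61  64  63  64  65  60  87 108 109 106 106 105 105 107 120 133 134  85  65  75
202 128 122  67  36  44  55  62  61  72 105 107 107 107 106 105 104 118 135 136 134  85  52  54
203 108 108  87  33  23  26  34  37  87 107 108 108 105 106 104 105 117 136 137 135  84  50  52
204 135 135 129  70  26  28  24  27  74 106 105 106 106 106 106 113  94 126 136 134  84  51  52
205 160 163 163 120  49  76  41  30  45  94 108 106 106 110 149 168  91  91 125 132  97  62  57
206 134 139 140 120  51  66  57  51  33  73 108 105 122 168 209 198  92  60  78 103 117 110 108
207 110 111 111 106  66  28  34  36  28  58 107 135 187 215 220 199  86  53  67  58  70  85 100
208 106 109 106 106  90  40  24  28  24  49 143 205 218 219 219 193  80  49  51  52  52  55  64
209 104 106 105 105  99  60  24  23  25 
[... 5842 characters left out ...]
 191 191 192 191 191 191 190 190  38  36  40  36  48 191 192 191 191 191 191 192 191
219 191 191 191 191 191 192 191 189  67  71  68  67  71 192 191 192 192 191 191 191 191
223 192 191 191 192 191 192 191 190  56  69  67  66  71 192 192 191 191 191 192 191 191
227 191 192 191 191 191 191 191 191  70  69  66  69  74 191 191 191 192 191 191 191 191
231 191 192 191 192 192 191 191 192  70  69  65  69  78 192 192 191 191 191 192 191 191
235 191 191 191 192 190 192 192 192  69  70  66  67  78 191 192 191 191 191 191 191 191
239 192 192 191 192 191 191 192 191  69  68  67  66  79 192 191 191 191 192 191 191 191
243 191 191 192 192 191 191 189  45  63  55  54  55  66  48 191 191 192 192 191 192 192
```

>>> play_rows(deltas="12 27 0 0 0 0 0; 23 54 0 0 0 0 0; 23 54 0 0 0 0 0; 23 54 0 0 0 0 0; 23 54 -40 0 0 0 0; 23 54 -80 0 0 0 0; 23 54 -100 0 0 0 0; 23 54 -102 0 0 0 100")

```text
clock: 15.88
tool_pos: [0.5713, 0.1254, 0.1614]
tool_rot: [-0.001, 0.831, 0.556, -0.001]
wrist_force: [0.3, 0.9, -0.6]
width: 0.0632
grip_force: 0.0
```

>>> play_rows(deltas="0 0 0 0 0 0 255; 0 0 0 0 0 0 255; 0 0 0 0 0 0 255; 0 0 0 0 0 0 255; 0 0 0 0 0 0 255; 0 0 0 0 0 0 255; 0 0 0 0 0 0 255")

```text
clock: 16.75
tool_pos: [0.5713, 0.1272, 0.1635]
tool_rot: [-0.001, 0.831, 0.557, -0.0]
wrist_force: [-4.4, 3.6, 5.0]
width: 0.0334
grip_force: 30.0
```

>>> play_rows(deltas="-4.9 -11.9 4.2 0 0 0 255; -10 -24.3 6.2 0 0 0 255; -15.2 -36.9 5.8 0 0 0 255; -20.4 -49.2 3.2 0 0 0 255; -20.4 -49.2 3.2 0 0 0 255")

```text
clock: 17.38
tool_pos: [0.5503, 0.0768, 0.1659]
tool_rot: [-0.001, 0.831, 0.556, -0.001]
wrist_force: [-4.9, 2.9, 2.5]
width: 0.0335
grip_force: 30.0
```

Run:
```python
from h import *
g=grab("side"); s=robot.state(); print(s["tool_pos"],toS(s["tool_pos"]),s["wrist_force"],s["wrist_torque"],s["width"],s["grip_force"])
cv2.imwrite("pics/s6.png",g["pixels"][...,::-1])
a=g["pixels"].astype(int).mean(2)
print("\n".join("%d "%(186+2*i)+" ".join("%3d"%v for v in r) for i,r in enumerate(a[186:242:2,280:340:2])))
for L,c in((1.25,-.08),(1.25,.6)): print(model(L,c,g).round(0).tolist())
```

```text
[0.55039171 0.07702785 0.1659138 ] [-0.00131371  0.06189929  0.1659138 ] [-4.99317817  2.21302895  2.44133476] [ 0.55415886  0.8644351  -0.00948315] 0.03312861286235533 30.000629872083664
186 108 107 109 106 107 103  85  74  27  36  99 108 108  99  82  80  75  89 111 113 112 113 113 114 113 112 113 113 112 113
188 110 109 107 107 108 102  87  74  28  33  98 110 109  98  81  82  75  89 112 113 112 112 113 113 114 113 114 112 112 112
190 108 109 108 106 106 106  90  75  24  33  96 107 109  99  81  83  75  87 110 112 111 112 110 112 111 112 112 116 118 131
192 110 110 108 109 107 106  97  78  41  51  77  91  98  98  84  81  76  89 109 110 110 109 111 111 111 112 122 134 134 155
194 108 110 108 108 107 107 105  92  51  57  60  66  72  78  82  84  85 100 108 109 109 109 110 111 111 126 136 139 124 108
196 129 135 134 131 122 111 108  96  50  41  45  47  56  65  84  91 104 108 106 108 107 109 109 118 130 138 136 115  75  79
198 205 215 215 210 196 164 120  95  45  41  43  40  41  54  95 106 108 106 109 106 107 110 120 135 138 132 102  65  49  84
200 223 223 223 222 223 218 159  96  43  40 
[... 2117 characters left out ...]
66 145 106 193 192 162 145 195 221 222 222 222 222 222 222 222 222 222
236 223 223 223 222 222 200  82  60  95 158 140  93 100  69  89 207 224 222 218 223 221 222 222 222 222 222 222 222 222 222
238 222 222 222 222 223 198  85  59  93 171 190 181  91  58  90 206 223 222 222 221 222 222 223 223 222 222 222 223 223 222
240 223 223 222 222 222 203  94  59  85 133 144 143  79  60  91 207 223 221 221 222 223 223 222 222 222 222 222 222 222 222
[[299.0, 234.0], [293.0, 213.0], [296.0, 213.0], [285.0, 209.0], [294.0, 206.0], [282.0, 202.0], [298.0, 201.0], [287.0, 198.0]]
[[299.0, 234.0], [293.0, 213.0], [306.0, 205.0], [295.0, 202.0], [308.0, 195.0], [297.0, 192.0], [312.0, 195.0], [301.0, 192.0]]
```

>>> play_rows(deltas="-4.7 -11.5 -4.9 0 0 0 255; -9.2 -22.2 -11.9 0 0 0 255; -13.1 -31.7 -20.8 0 0 0 255; -16.4 -39.6 -31.3 0 0 0 255; -18.9 -45.8 -43.1 0 0 0 255; -20.7 -50.1 -55.9 0 0 0 255; -21.6 -52.2 -67.7 0 0 0 255; -21.6 -52.2 -67.7 0 0 0 255")

```text
clock: 18.42
tool_pos: [0.5284, 0.0247, 0.0971]
tool_rot: [-0.001, 0.831, 0.557, -0.001]
wrist_force: [-5.8, 2.8, 1.6]
width: 0.0334
grip_force: 30.0
```

>>> play_rows(deltas="0 0 -4 0 0 0 255; 0 0 -8 0 0 0 255; 0 0 -12 0 0 0 255; 0 0 -12 0 0 0 255")

```text
clock: 18.92
tool_pos: [0.5288, 0.0253, 0.0859]
tool_rot: [-0.001, 0.831, 0.557, -0.001]
wrist_force: [-5.0, 2.5, 2.5]
width: 0.0329
grip_force: 30.0
```

>>> play_rows(deltas="0 0 0 0 0 0 100; 0 0 0 0 0 0 60; 0 0 0 0 0 0 60; 0 0 0 0 0 0 60; 0 0 50 0 0 0 60; 0 0 110 0 0 0 60; 0 0 150 0 0 0 60; 0 0 150 0 0 0 60")

```text
clock: 19.92
tool_pos: [0.5324, 0.0242, 0.2403]
tool_rot: [0.003, 0.831, 0.557, 0.003]
wrist_force: [0.6, -0.7, -0.7]
width: 0.0718
grip_force: 0.0
```

Run:
```python
from h import *
import pickle
w=grab("wrist");g=grab("side");  pickle.dump((g,w),open("w7.pkl","wb"))
s=robot.state(); print(s["tool_pos"],toS(s["tool_pos"]),s["clock"])
im=np.hstack([cv2.resize(g["pixels"][180:260,265:365],(400,320),interpolation=3),cv2.resize(w["pixels"][:400,140:440],(400,533))[:320*1]]) if 0 else np.hstack([cv2.resize(g["pixels"][180:260,265:365],(400,320),interpolation=3),cv2.resize(w["pixels"][0:320],(400,320)[::1])])
cv2.imwrite("pics/v7.png",im[...,::-1])
for L,c in((1.25,1.9),(1.25,2.1)): print(model(L,c,g).round(0).tolist(),model(L,c,w).round(0).tolist())
a=g["pixels"].astype(int).mean(2)
print("\n".join("%d "%(196+2*i)+" ".join("%3d"%v for v in r) for i,r in enumerate(a[196:242:2,280:340:2])))
p=w["pixels"].astype(int)[...,2]; u,v=[int(q) for q in model(1.25,2,w)[0]]; print(u,v); print("\n".join("%d "%(max(v-40,0)+4*i)+" ".join("%3d"%x for x in q) for i,q in enumerate(p[max(v-40,0):v+150:4,u-44:u+46:4])))
```

```text
[0.52976326 0.024601   0.2353872 ] [-0.00035029  0.0055683   0.2353872 ] 20.025
[[299.0, 234.0], [293.0, 213.0], [316.0, 219.0], [306.0, 216.0], [322.0, 216.0], [311.0, 212.0], [321.0, 222.0], [311.0, 218.0]] [[279.0, 122.0], [278.0, 92.0], [262.0, 183.0], [296.0, 183.0], [262.0, 208.0], [295.0, 208.0], [263.0, 202.0], [295.0, 202.0]]
[[299.0, 234.0], [293.0, 213.0], [316.0, 224.0], [306.0, 221.0], [321.0, 222.0], [311.0, 218.0], [320.0, 228.0], [310.0, 225.0]] [[279.0, 122.0], [278.0, 92.0], [262.0, 179.0], [295.0, 179.0], [263.0, 202.0], [295.0, 202.0], [264.0, 193.0], [294.0, 193.0]]
196 125 131 129 127 120 107 103 103 104 104 106 103 105 106 105 104 104 104 105 103 105 106 106 113 127 136 133 111  72  77
198 198 209 209 206 191 159 116 103 104 104 106 104 105 106 105 104 102 104 104 105 105 108 118 133 134 127  99  62  49  81
200 219 219 219 220 219 214 155 107 105 107 108 107 105 104 104 105 104 105 103 105 110 125 133 133 119  83  54  49  46  84
202 219 218 218 219 219 208 143 106 107 107 105 106 107 106 105 105 104 105 112 124 110 118 126 109  70  50  48  48  47  79
204 202 20
[... 6256 characters left out ...]
  62  62  58  60  58  15 172
245  53  56  57  55  57  59  57  60  58  50  56  60  59  38  60  62  62  59  61  58  59  50  79
249  58  55  56  57  51  57  59  57  57  51  59  57  60  41  56  55  60  59  59  56  57  57 147
253  46  56  54  55  55  55  55  56  58  45  55  56  57  37  59  56  58  59  57  56  53  53  27
257  48  56  53  57  55  57  57  57  56  46  55  59  56  38  56  55  55  55  54  57  56  55  33
261  50  56  52  51  53  53  59  53  56  46  54  60  57  33  55  59  54  57  58  53  55  55  69
265  48  54  50  50  52  56  54  51  57  44  54  59  56  37  53  56  56  54  54  54  53  56 156
269 103  52  53  55  52  54  51  53  54  46  56  54  58  37  55  52  53  56  54  55  52  55 171
```

Run:
```python
from h import *
import pickle
g,w=pickle.load(open("w7.pkl","rb")); sc=grab("scene"); pickle.dump(sc,open("sc7.pkl","wb"))
A=cv2.resize(g["pixels"][185:255,265:365],(400,280),interpolation=3)
B=cv2.resize(sc["pixels"][160:240,230:350],(400,267),interpolation=3)
Bp=np.zeros((320,400,3),np.uint8);Bp[:267]=B
W=cv2.resize(w["pixels"][0:300,180:380],(400,600),interpolation=3)
cv2.imwrite("pics/v8.png",np.hstack([np.vstack([A,Bp]),W])[...,::-1])
```

```text
(no output)
```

View pics/v8.png

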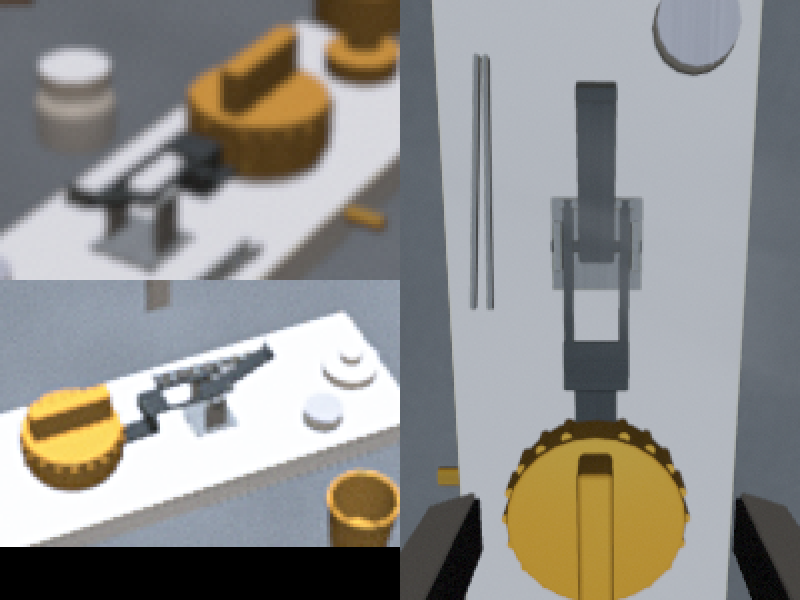

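Run:
```python
from h import *
import pickle
g,w=pickle.load(open("w7.pkl","rb")); sc=pickle.load(open("sc7.pkl","rb"))
print("end wrist",[toS(onz(w,278,41.5,z)).round(4).tolist() for z in(.08,.09,.1)],"side",onx(g,283,232.5),"scene",onx(sc,230+272/3.333,160+(353-280)/3.3375))
print("hook far corners",[toS(onz(w,180+(q-400)/2,389/2,z)).round(4).tolist() for q in(565,628) for z in(.09,.1,.11)])
print("plate near",toS(onz(w,279,342/2,.1)).round(4))
print("keeper visible row",[toS(onz(w,279,r,.08)).round(4).tolist() for r in(195,209)])
for L in(0,.1,.2,.3): print(L,model(L,3.3-L*.9,g)[:2].round(1).tolist(),model(L,3.3,w)[:2].round(1).tolist(),model(L,3.3,sc)[:2].round(1).tolist())
```

```text
end wrist [[-0.0006, 0.1529, 0.08], [-0.0006, 0.1511, 0.09], [-0.0005, 0.1493, 0.1]] side [0.        0.1448156 0.1244578] scene [0.         0.14670012 0.11314617]
hook far corners [[-0.0174, 0.0031, 0.09], [-0.0169, 0.0055, 0.1], [-0.0164, 0.0078, 0.11], [0.0161, 0.0031, 0.09], [0.0156, 0.0054, 0.1], [0.0152, 0.0078, 0.11]]
plate near [0.0002 0.0299 0.1   ]
keeper visible row [[0.0001, 0.0001, 0.08], [0.0, -0.0158, 0.08]]
0 [[298.7, 233.8], [281.0, 247.3]] [[278.8, 121.6], [278.6, 37.6]] [[293.0, 192.9], [313.4, 186.6]]
0.1 [[298.7, 233.8], [281.0, 244.6]] [[278.8, 121.6], [278.6, 36.3]] [[293.0, 192.9], [313.4, 185.0]]
0.2 [[298.7, 233.8], [281.2, 241.7]] [[278.8, 121.6], [278.6, 35.9]] [[293.0, 192.9], [313.2, 183.6]]
0.3 [[298.7, 233.8], [281.5, 238.8]] [[278.8, 121.6], [278.5, 36.5]] [[293.0, 192.9], [312.9, 182.2]]
```

>>> play_rows(deltas="20 50 0 0 0 0 60; 40 100 -30 0 0 0 60; 50 121 -80 0 0 0 60; 50 121 -125 0 0 0 60; 50 121 -138 0 0 0 60; 50 121 -138 0 0 0 255; 50 121 -138 0 0 0 255; 50 121 -138 0 0 0 255")

```text
clock: 21.08
tool_pos: [0.5814, 0.1454, 0.1001]
tool_rot: [0.001, 0.831, 0.557, 0.002]
wrist_force: [0.2, 0.2, 0.4]
width: 0.0451
grip_force: 0.0
```

>>> play_rows(deltas="0 0 0 0 0 0 255; 0 0 0 0 0 0 255; 0 0 0 0 0 0 255; 0 0 0 0 0 0 255; 0 0 0 0 0 0 255")

```text
clock: 21.7
tool_pos: [0.581, 0.1452, 0.0984]
tool_rot: [0.001, 0.831, 0.557, 0.001]
wrist_force: [0.9, 0.4, 0.2]
width: 0.0014
grip_force: 0.2
```

Run:
```python
from h import *
g=grab("side"); a=g["pixels"].astype(int).mean(2); cv2.imwrite("pics/s9.png",g["pixels"][...,::-1])
print(" "*4+" ".join("%3d"%v for v in range(268,340,2)))
print("\n".join("%d "%(200+2*i)+" ".join("%3d"%v for v in r) for i,r in enumerate(a[200:256:2,268:340:2])))
s=robot.state();print(s["tool_pos"],s["wrist_force"],proj(g,toW([[0,.137,.098],[0,.137,.117]])))
```

```text
268 270 272 274 276 278 280 282 284 286 288 290 292 294 296 298 300 302 304 306 308 310 312 314 316 318 320 322 324 326 328 330 332 334 336 338
200 114 113 114 149 212 137  65  46  41  62  77  87 116  83  68  69  77  83  85  78  73  77  77  77  82 100 112 132 140 140 125  89  58  50  49  86
202 113 112 112 146 215 149  84  78  80  80  75  90 119 110 106  97  84  81  83  68  66  77  76  90 111 128 116 123 132 115  75  52  53  50  48  83
204 112 112 108 110 150 125  84  80  86  83  74  80  98 113 112 112 109  95  84  74  75  81  96 123 139 138  89  69  80  63  53  51  52  49  72 118
206 112 110 109 108 101  94  85  71  82  82  75  79 105 113 113 113 112  95  82  80  87 101 124 139 142 142  87  57  57  53  51  51  54  91 124 141
208 111 110 110 127 126 101  86  57  78  83  77  86 131 115 113 113 112 106  88  92 106 109 124 141 142 141  86  56  55  52  50  59  96 134 142 143
210 111 110 112 140 158 121  85  60  80  85  78  86 131 116 113 112 113 111 106 110 111 117  98 131 141 140  86  55  56  51  71 116 138 143 141 142
212 111 110 112 119 147 125  84  60  80  84  77  82 108 107 112 112 
[... 2619 characters left out ...]
 224 225 225 225 223 198 175 149 131 135 136 140 136 103 119 158 217 226 225 225 224 214 157 104 103 119 195 226 224 194 129
250 224 225 225 225 225 225 225 225 225 225 226 224 213 189 160 138 137 134 139 188 221 226 225 225 224 200 141  99 106 140 194 224 223 183 119 101
252 220 226 225 225 225 225 225 224 225 226 225 225 226 225 222 212 181 147 191 224 225 226 226 223 194 125  90 102 151 215 226 223 179 113  99 101
254 209 225 225 225 225 225 225 225 225 224 225 225 225 225 226 225 224 219 225 225 225 225 218 172 113  97 114 178 218 225 223 175 112  99 101  99
[0.58061163 0.14532582 0.09830101] [-0.24431346  0.94085438  1.49175191] [[285.16920757 240.25076778]
 [284.96957104 233.72468906]]
```

>>> play_rows(deltas="0 0 25 0 0 0 100; 0 0 25 0 0 0 100; 0 0 25 0 0 0 100; 0 0 25 0 0 0 100; 0 0 0 0 0 0 100; 0 0 -14 0 0 0 100; 0 0 -14 0 0 0 255; 0 0 -14 0 0 0 255")

```text
clock: 22.75
tool_pos: [0.5804, 0.1456, 0.0845]
tool_rot: [0.0, 0.831, 0.557, 0.0]
wrist_force: [-0.3, 0.3, 0.2]
width: 0.0406
grip_force: 0.0
```

>>> play_rows(deltas="0 0 0 0 0 0 255; 0 0 0 0 0 0 255; 0 0 0 0 0 0 255; 0 0 0 0 0 0 255; 0 0 0 0 0 0 255")

```text
clock: 23.38
tool_pos: [0.5788, 0.1467, 0.0839]
tool_rot: [-0.001, 0.831, 0.557, -0.001]
wrist_force: [-3.7, 4.1, 1.6]
width: 0.0174
grip_force: 30.0
```

>>> play_rows(deltas="-1 -2.5 5 0 0 0 255; -2.1 -5 9.5 0 0 0 255; -4.7 -11.4 18 0 0 0 255; -7.9 -19 25.2 0 0 0 255; -11.2 -27.2 30.6 0 0 0 255; -11.2 -27.2 30.6 0 0 0 255; -11.2 -27.2 30.6 0 0 0 255; -11.2 -27.2 30.6 0 0 0 255")

```text
clock: 24.38
tool_pos: [0.5672, 0.1184, 0.1143]
tool_rot: [-0.001, 0.831, 0.557, -0.001]
wrist_force: [-5.4, 3.3, -0.3]
width: 0.0161
grip_force: 30.0
```

Run:
```python
from h import *
import pickle
g=grab("side"); w=grab("wrist"); sc=grab("scene"); pickle.dump((g,w,sc),open("w10.pkl","wb")); a=g["pixels"].astype(int).mean(2)
print(" "*4+" ".join("%3d"%v for v in range(276,336,2)))
print("\n".join("%d "%(200+2*i)+" ".join("%3d"%v for v in r) for i,r in enumerate(a[200:246:2,276:336:2])))
for L,c in((1.1,2.1),(1.1,2.25),(.9,2.3)): print(L,c,model(L,c,g).round(0).tolist(),"W",model(L,c,w).round(0).tolist())
s=robot.state();print(s["tool_pos"],toS(s["tool_pos"]),s["wrist_force"],s["width"])
p=w["pixels"].astype(int)[...,2]
u,v=[int(q) for q in model(1.1,2,w)[0]]; v0=max(v-20,0); print(u,v); print("\n".join("%d "%(v0+5*i)+" ".join("%3d"%x for x in q) for i,q in enumerate(p[v0:v+170:5,u-40:u+42:4])))
```

```text
276 278 280 282 284 286 288 290 292 294 296 298 300 302 304 306 308 310 312 314 316 318 320 322 324 326 328 330 332 334
200 217 224 225 224 143  81  38  29  90  87  86  79  78 104 110 111 108 108 109 108 108 110 114 131 140 141 124  88  57  49
202 219 225 225 224 148  83  41  24  79  86  86  78  80 105 112 111 109 109 110 110 117 128 115 123 132 115  75  52  51  50
204 153 192 212 214 143  82  44  17  74  88  85  78  78 105 112 111 110 109 109 124 139 139  89  68  79  63  51  51  51  51
206 100 115 134 135 106  83  44  21  77  92  85  79  77 105 113 112 109 111 124 139 142 141  88  55  56  51  52  51  56  89
208 128 114 113 112 100  84  47  25  85  92  87  81  79 105 111 110 108 110 122 141 141 140  88  53  56  51  51  60  93 134
210 158 146 142 138 114  84  48  24  86  91  86  80  77  99 111 109 112 117  97 131 142 140  88  53  56  51  71 115 138 142
212 147 161 166 170 129  84  47  21  72  83  86  80  76  96 110 116 155 176  98  94 129 138 101  68  61  83 120 142 143 142
214 113 129 140 145 115  85  47  15  65  80  89  81  78  98 128 174 218 206  95  61  83 108 122 117 114 132 141 
[... 5196 characters left out ...]
  18  85  85  86  85  82  87  84  84  84  84  85  86  82  85  85  84  83  85  83  28
386  15  16  55  34  12  16  16  16  18  17  14  19  18  16  11   8  17  53  55   6  36
391  22  13  55  20  50  56  50  47  44  43  46  48  48  48  54  51  22  53  54  10  40
396  27  11  54  45  47  47  47  44  31  28  33  33  47  42  46  44  46  52  52   4  36
401  26   8  54  45  46  46  48  10  17  13  12  19  21  46  42  47  46  48  55   5  28
406  10   9  54  47  45  43  47  13  15  18  22  14  13  45  45  47  48  46  54   7  11
411  15  16  51  45  46  46  48  13  12  14  13  16   8  43  45  46  47  44  52  14  14
416  12   7  55  44  44  46  44  17   8  14  14  11  14  45  47  45  45  47  52   7  11
```

>>> play_rows(deltas="0 0 0 0 0 0 255; 3.4 8.1 -5.4 0 0 0 255; 6.5 15.8 -12.6 0 0 0 255; 9.2 22.2 -21.1 0 0 0 255; 11.2 27.2 -30.6 0 0 0 255; 12.6 30.6 -41 0 0 0 255; 13.4 32.3 -51 0 0 0 255; 13.4 32.3 -51 0 0 0 255")

```text
clock: 25.52
tool_pos: [0.5806, 0.151, 0.0631]
tool_rot: [-0.001, 0.831, 0.557, -0.002]
wrist_force: [-5.9, 3.8, 1.8]
width: 0.0171
grip_force: 30.0
```

>>> play_rows(deltas="0 0 -3 0 0 0 255; 0 0 -6 0 0 0 255; 0 0 -6 0 0 0 255")

```text
clock: 25.9
tool_pos: [0.5807, 0.1512, 0.0577]
tool_rot: [-0.001, 0.831, 0.557, -0.001]
wrist_force: [-5.9, 4.5, 1.3]
width: 0.0172
grip_force: 30.0
```

Run:
```python
from h import *
import pickle
g=grab("side"); a=g["pixels"].astype(int).mean(2); s=robot.state(); print(s["tool_pos"],toS(s["tool_pos"]),s["wrist_force"],s["wrist_torque"])
print(" "*4+" ".join("%3d"%v for v in range(266,330,2)))
print("\n".join("%d "%(214+2*i)+" ".join("%3d"%v for v in r) for i,r in enumerate(a[214:262:2,266:330:2])))
for L in(0,.1,.2,.4): print(L,model(L,3.3-L,g)[:8].round(1).tolist())
```

```text
[0.58064879 0.1512147  0.05767377] [-0.00169123  0.14201817  0.05767377] [-5.31698838  4.02642065  2.00664623] [ 0.76856703  1.2000735  -0.06277347]
    266 268 270 272 274 276 278 280 282 284 286 288 290 292 294 296 298 300 302 304 306 308 310 312 314 316 318 320 322 324 326 328
214 109 105  93  80  87  87  73  24  19  18  39  66  74  81  78  85 105 107  88  73  70  64  74  78  78  78  82 107 116 114 132 143
216 110 113 112 109 100  88  78  43  28  20  31  51  54  63  69  78  89  94  88  87  86  78  79  78  78  77  67  72  90 105 111 116
218 111 113 112 111 100  89  83  74  65  72  49  67  76  78  88  85  83  90  83  84  70  76  78  78  72  64  55  57  58  66  73  65
220 112 112 114 112 105  88  82  70  53  97  88  84  80  79 105 135 184 185 108  81  61  76  79  79  58  57  54  58  59  57  64  61
222 110 111 113 114 107  89  79  41  30  94  90  87  80  80 144 204 225 217 122  83  75  77  75  74  65  63  58  57  55  55  58  59
224 111 112 113 112 109  91  75  29  29  95  90  86  79  86 187 226 226 218 137  82  76  72  70  71  69  70  67  56  58  57  60  58
226 111 113 112 113 110  91
[... 2178 characters left out ...]
47 101  99 151 214 225 225 214 158 107
260 119 206 226 226 226 225 226 226 225 226 226 225 226 226 227 226 227 226 226 225 197 132 100 113 178 221 227 227 211 146 102 101
0 [[298.7, 233.8], [281.0, 247.3], [313.1, 231.9], [302.6, 228.4], [318.3, 229.2], [307.8, 225.7], [317.2, 235.4], [306.9, 231.9]]
0.1 [[298.7, 233.8], [281.0, 244.6], [313.2, 231.2], [302.6, 227.6], [318.3, 228.5], [307.8, 225.0], [317.3, 234.7], [306.9, 231.2]]
0.2 [[298.7, 233.8], [281.2, 241.7], [313.2, 230.5], [302.7, 226.9], [318.4, 227.7], [307.9, 224.3], [317.3, 234.0], [306.9, 230.4]]
0.4 [[298.7, 233.8], [282.1, 235.8], [313.5, 228.9], [302.9, 225.4], [318.6, 226.2], [308.2, 222.7], [317.6, 232.5], [307.2, 228.9]]
```

>>> play_rows(deltas="0 0 -2 0 0 0 255; 0 0 -4 0 0 0 255; 0 0 -4 0 0 0 255")

```text
clock: 26.32
tool_pos: [0.5806, 0.1511, 0.0537]
tool_rot: [-0.001, 0.831, 0.557, -0.001]
wrist_force: [-5.8, 4.1, 2.0]
width: 0.0174
grip_force: 30.0
```

>>> play_rows(deltas="0 0 0 0 0 0 100; 0 0 0 0 0 0 100; 0 0 0 0 0 0 100; 0 0 30 0 0 0 100; 0 0 60 0 0 0 180; 0 0 60 0 0 0 255; 0 0 60 0 0 0 255; 0 0 60 0 0 0 255")

```text
clock: 27.32
tool_pos: [0.5811, 0.1505, 0.1117]
tool_rot: [-0.001, 0.831, 0.557, -0.001]
wrist_force: [-0.4, 0.6, -0.0]
width: 0.0205
grip_force: 0.0
```

>>> play_rows(deltas="0 0 0 0 0 0 255; 0 0 0 0 0 0 255; 0 0 -15 0 0 0 255; 0 0 -25 0 0 0 255; 0 0 -28 0 0 0 255; 0 0 -31 0 0 0 255; 0 0 -31 0 0 0 255")

```text
clock: 28.2
tool_pos: [0.5822, 0.1507, 0.0825]
tool_rot: [0.0, 0.831, 0.557, 0.0]
wrist_force: [0.4, 0.5, 0.4]
width: 0.0007
grip_force: 0.0
```

>>> play_rows(deltas="0 0 -3 0 0 0 255; 0 0 -6 0 0 0 255; 0 0 -8 0 0 0 255; 0 0 -8 0 0 0 255")

```text
clock: 28.7
tool_pos: [0.582, 0.1507, 0.0743]
tool_rot: [-0.0, 0.831, 0.557, -0.0]
wrist_force: [0.2, 1.0, 0.0]
width: 0.0002
grip_force: 0.0
```

>>> play_rows(deltas="0 0 -3 0 0 0 255; 0 0 -5 0 0 0 255; 0 0 -5 0 0 0 255")

```text
clock: 29.08
tool_pos: [0.582, 0.1507, 0.0693]
tool_rot: [-0.0, 0.831, 0.557, -0.0]
wrist_force: [0.0, -0.0, 0.9]
width: 0.0003
grip_force: 0.0
```

>>> play_rows(deltas="0 0 -2 0 0 0 255; 0 0 -4 0 0 0 255; 0 0 -4 0 0 0 255")

```text
clock: 29.45
tool_pos: [0.582, 0.1507, 0.0653]
tool_rot: [-0.0, 0.831, 0.557, -0.0]
wrist_force: [0.2, -0.2, 0.1]
width: 0.0005
grip_force: 0.0
```

>>> play_rows(deltas="0 0 -2 0 0 0 255; 0 0 -4 0 0 0 255; 0 0 -4 0 0 0 255")

```text
clock: 29.82
tool_pos: [0.582, 0.1507, 0.0613]
tool_rot: [-0.0, 0.831, 0.557, -0.0]
wrist_force: [-0.0, -0.3, -0.9]
width: 0.0008
grip_force: 0.0
```

Run:
```python
from h import *
import pickle
g=grab("side"); a=g["pixels"].astype(int).mean(2); s=robot.state(); print(s["tool_pos"],toS(s["tool_pos"]),s["wrist_force"])
print(" "*4+" ".join("%3d"%v for v in range(266,330,2)))
print("\n".join("%d "%(220+2*i)+" ".join("%3d"%v for v in r) for i,r in enumerate(a[220:262:2,266:330:2])))
```

```text
[0.58211974 0.15070152 0.06139775] [-1.35803799e-04  1.42105831e-01  6.13977506e-02] [-0.53497188  0.72155958  1.07280878]
    266 268 270 272 274 276 278 280 282 284 286 288 290 292 294 296 298 300 302 304 306 308 310 312 314 316 318 320 322 324 326 328
220 113 113 113 113 106 100  88  84  80  87  82  76  93 103 110 136 188 200 110  81  74  89 109 106  54  57  55  56  58  59  64  60
222 111 112 112 113 113 107  94  81  69  84  81  77  91 115 157 204 225 211 116  81  87 105  92  86  67  66  57  57  58  58  61  58
224 111 112 112 111 112 112  98  82  66  86  80  76 106 176 219 227 225 220 170 129  89  73  71  72  72  70  67  56  59  55  60  59
226 109 110 111 111 112 111  97  83  69  85  81  78 146 224 226 223 225 224 188 126 125 111  60  67  69  69  55  46  63  59  66  60
228 109 111 111 113 112 111  99  85  66  85  82  78 152 225 203 168 209 184 117 157 215 192  59  51  60  46  31  47  65  68  70  68
230 110 110 109 112 111 110  98  83  67  85  84  77 136 185 129  94 125 103 172 222 228 199  71  52  42  33  35  93 166 170 153 140
232 111 109 111 112 111 110  98  84  68  86  83  78  
[... 1226 characters left out ...]
 226 226 226 225 202 143 100 107 142 195
252 189 220 226 225 225 226 226 225 213 186 195 225 226 226 225 223 213 180 147 192 225 226 226 225 223 196 125  90 100 151 216 227
254 168 210 226 225 226 226 226 226 226 226 226 225 225 226 225 226 226 225 220 225 226 226 225 219 172 113  98 114 178 218 227 222
256 106 175 226 226 226 226 226 225 225 226 225 226 226 226 225 226 226 226 226 226 227 225 217 165 109  96 127 192 225 226 219 169
258 101 174 226 226 225 226 225 225 225 225 226 226 226 225 225 226 226 226 225 227 225 202 148 101 100 152 214 226 226 214 158 106
260 120 204 226 226 226 226 226 226 225 224 226 225 225 225 226 227 226 226 226 225 197 132  98 113 178 220 225 225 211 145 101 100
```

>>> play_rows(deltas="0 0 -2 0 0 0 255; 0 0 -4 0 0 0 255; 0 0 -4 0 0 0 255")

```text
clock: 30.25
tool_pos: [0.5828, 0.1508, 0.0597]
tool_rot: [0.0, 0.831, 0.557, 0.0]
wrist_force: [-4.0, -1.3, 10.0]
width: 0.0006
grip_force: 5.4
```

>>> play_rows(deltas="0 0 -2 0 0 0 255; 0 0 -2 0 0 0 255")

```text
clock: 30.5
tool_pos: [0.583, 0.1508, 0.0591]
tool_rot: [0.0, 0.831, 0.557, 0.0]
wrist_force: [-7.9, -1.2, 18.3]
width: 0.0003
grip_force: 9.2
```

>>> play_rows(deltas="0 0 20 0 0 0 255; 0 0 70 0 0 0 255; 0 0 130 0 0 0 255; -25 -60 170 0 0 0 255; -40 -100 170 0 0 0 255; -40 -100 170 0 0 0 255; -40 -100 170 0 0 0 255")

```text
clock: 31.38
tool_pos: [0.5422, 0.0508, 0.2256]
tool_rot: [-0.0, 0.831, 0.557, 0.0]
wrist_force: [0.1, -0.4, -0.5]
width: 0.0004
grip_force: 0.0
```

Run:
```python
from h import *
import pickle
w=grab("wrist");g=grab("side"); sc=grab("scene"); pickle.dump((g,w,sc),open("w12.pkl","wb")); a=g["pixels"].astype(int).mean(2); s=robot.state(); print(s["tool_pos"],toS(s["tool_pos"]),s["wrist_force"],s["clock"])
print(" "*4+" ".join("%3d"%v for v in range(276,330,2)))
print("\n".join("%d "%(216+2*i)+" ".join("%3d"%v for v in r) for i,r in enumerate(a[216:254:2,276:330:2])))
M=model(0,3.3,w); print(M.round(0).tolist(), model(0,3.3,g).round(0).tolist())
p=w["pixels"].astype(int)[...,2]; u=int(M[0,0]); print("\n".join("%d "%(4*i)+" ".join("%3d"%x for x in q) for i,q in enumerate(p[0:300:4,u-40:u+42:5])))
# head angle: bar/keeper orientation
hsv=cv2.cvtColor(w["pixels"],cv2.COLOR_RGB2HSV)
```

```text
[0.5421828  0.05164814 0.22502775] [0.00079516 0.03530852 0.22502775] [0.38593957 0.20888131 0.41346296] 31.525
    276 278 280 282 284 286 288 290 292 294 296 298 300 302 304 306 308 310 312 314 316 318 320 322 324 326 328
216  98 105 109 113 110 110 106 101  92 101 109 105 108 135 187 215 220 197  87  54  68  60  71  84 101 106 110
218  97 103 105 107 109 107 104  99  94 100 105 115 158 206 217 219 219 194  81  47  53  51  53  54  61  69  62
220  96  99 104 106 108 104 100  97  97 106 127 179 212 220 219 218 216 180 107  52  53  51  53  54  53  62  57
222 102 103 104 104 103 101 102 101 110 150 194 218 219 219 219 207 165 104  82  64  61  54  53  55  51  56  58
224 107 107 106 105 106 108 107 121 168 209 219 219 219 219 203 139  77  66  68  67  68  65  53  55  52  57  57
226 107 107 107 106 106 110 137 188 216 218 214 218 216 185 133 118 105  57  65  66  64  53  45  60  54  63  57
228 107 108 107 106 117 158 205 217 218 194 160 199 175 110 147 204 182  58  48  60  44  27  44  63  65  67  63
230 105 106 106 127 178 212 219 214 178 123  90 121  97 163 212 220 190  67  48  38  30  31 
[... 6180 characters left out ...]
  69  66  71  69  14  18  70  67  68  68  36  19 197
264  55  54  58  60  70  68  68  71  16  15  68  67  68  69  58  20  12
268  32  54  54  60  69  68  69  68  13  16  69  67  69  68  57  57  20
272  55  55  55  57  67  68  69  66  21  16  68  69  71  66  57  57  31
276  57  57  55  56  67  68  70  69   4  14  69  68  71  70  57  58  57
280  52  53  56  64  67  69  67  69   5  13  71  67  70  70  63  54  56
284  55  56  54  68  67  71  69  68  15  15  67  68  70  69  65  56  56
288  54  53  55  68  68  69  69  68  15  14  70  70  70  69  70  54  56
292  54  55  56  68  69  71  67  69   0  16  69  68  68  69  69  51  53
296  52  53  49  71  67  67  69  67   9  19  69  69  67  69  70  56  54
```

Run:
```python
from h import *
import pickle
g,w,sc=pickle.load(open("w12.pkl","rb")); p=w["pixels"].astype(int)[...,2]
def c(r,z,th=150):
    k=np.where(p[r,230:330]<th)[0]+230; return [k[0],k[-1]],toS(onz(w,(k[0]+k[-1])/2,r,z)).round(4).tolist()
for n,r,z in(("lever",80,.09),("lever",110,.09),("plate",205,.095),("plate",218,.095),("keeper",226,.078),("keeper",233,.078)): print(n,r,*c(r,z))
print("plate end y",[toS(onz(w,281,223,z))[1].round(4) for z in(.085,.09,.095)],"lever end y",toS(onz(w,281,71,.087))[1])
G=pickle.load(open("G0.pkl","rb"))
d=np.abs(sc["pixels"].astype(int)-G["scene"]["pixels"]).sum(2)>90; ys,xs=np.where(d[:, :]); print(np.c_[np.unique(np.c_[xs//20*20,ys//20*20],axis=0,return_counts=True)[0],np.unique(np.c_[xs//20*20,ys//20*20],axis=0,return_counts=True)[1]].tolist())
```

```text
lever 80 [np.int64(272), np.int64(290)] [0.0, 0.1441, 0.09]
lever 110 [np.int64(272), np.int64(289)] [-0.0005, 0.1173, 0.09]
plate 205 [np.int64(264), np.int64(296)] [-0.001, 0.0251, 0.095]
plate 218 [np.int64(264), np.int64(296)] [-0.0011, 0.0113, 0.095]
keeper 226 [np.int64(270), np.int64(290)] [-0.0012, -0.0031, 0.078]
keeper 233 [np.int64(270), np.int64(290)] [-0.0012, -0.0112, 0.078]
plate end y [np.float64(0.0026), np.float64(0.0042), np.float64(0.0059)] lever end y 0.1521546542937569
[[140, 80, 10], [140, 100, 2], [160, 80, 1], [180, 0, 31], [180, 20, 18], [180, 40, 9], [180, 60, 2], [180, 80, 19], [180, 100, 4], [200, 20, 145], [200, 40, 129], [200, 60, 59], [200, 80, 47], [220, 0, 26], [220, 20, 59], [220, 40, 301], [220, 60, 163], [220, 80, 60], [220, 180, 3], [220, 200, 68], [220, 220, 30], [240, 20, 7], [240, 40, 152], [240, 60, 316], [240, 80, 232], [240, 100, 125], [240, 180, 56], [240, 200, 74], [240, 220, 10], [260, 40, 328], [260, 60, 229], [260, 80, 295], [260, 100, 279], [260, 120, 154], [260, 140, 166], [260, 160, 126], [260, 180, 78], [260, 200, 112], [280, 40, 51], [280, 60, 104], [280, 80, 251], [280, 100, 270], [280, 120, 181], [280, 140, 259], [280, 160, 290], [280, 180, 183], [280, 200, 8], [300, 60, 51], [300, 80, 105], [300, 100, 85], [300, 120, 250], [300, 140, 154], [300, 160, 300], [300, 180, 259], [300, 200, 43], [320, 100, 13], [320, 120, 41], [320, 160, 64], [320, 180, 18]]
```

Run:
```python
from h import *
import pickle
g,w=pickle.load(open("w5.pkl","rb")); g2,_,_=pickle.load(open("w12.pkl","rb")); g1,_,_=pickle.load(open("w10.pkl","rb"))
for n,q in(("no claw",g),("L1.05",g1),("shut",g2)):
    print(n); print("    "+" ".join("%3d"%v for v in range(302,324)))
    print("\n".join("%d "%(218+i)+" ".join("%3d"%v for v in r) for i,r in enumerate(q["pixels"].astype(int).mean(2)[218:236,302:324].astype(int))))
for z in(.07,.075,.08,.085,.09): print(z,proj(g,toW([[-.012,.02,z],[.012,.02,z],[-.012,.01,z],[.012,.01,z]])).round(1).tolist())
for z in(.08,.085,.09,.095): print("plate end top",z,proj(g,toW([[-.017,.004,z],[.017,.004,z],[-.017,.03,z],[.017,.03,z]])).round(1).tolist())
print(proj(g,toW([[-.009,.155,.087],[.009,.155,.087]])))
```

```text
no claw
    302 303 304 305 306 307 308 309 310 311 312 313 314 315 316 317 318 319 320 321 322 323
218 205 214 218 219 219 219 219 217 193 140  80  54  49  53  51  53  52  51  52  56  55  58
219 218 219 219 219 219 219 219 218 198 151  99  63  50  49  54  52  52  53  56  52  55  56
220 219 221 219 220 219 219 220 218 209 176 125  76  51  50  54  50  50  54  54  55  54  55
221 214 219 219 219 219 219 218 218 215 195 150  94  54  49  52  51  53  50  52  53  53  53
222 209 219 220 218 219 218 220 219 218 208 171 114  64  47  54  52  50  53  54  54  53  54
223 199 218 219 219 219 219 219 219 219 212 190 138  81  54  54  54  51  52  53  54  55  51
224 180 212 220 220 219 219 219 216 210 203 191 156 101  61  55  57  56  56  56  54  54  52
225 160 205 219 219 219 219 215 204 182 167 164 145 104  72  61  61  58  59  59  59  56  54
226 143 197 217 220 220 217 206 173 136 114 113 109  90  70  66  63  64  63  63  64  59  57
227 118 177 212 219 220 217 196 142  89  66  66  72  70  66  63  62  62  63  65  64  61  56
228  88 150 198 215 220 216 192 129  63  38  41  49  55  57  56  55  55  61  65 
[... 4211 characters left out ...]
9.6], [309.2, 227.1]]
0.075 [[314.6, 229.6], [307.2, 227.1], [316.5, 228.0], [309.2, 225.5]]
0.08 [[314.6, 228.0], [307.1, 225.5], [316.6, 226.4], [309.2, 224.0]]
0.085 [[314.6, 226.4], [307.1, 223.9], [316.6, 224.8], [309.2, 222.4]]
0.09 [[314.6, 224.8], [307.1, 222.3], [316.6, 223.2], [309.2, 220.8]]
plate end top 0.08 [[319.3, 226.0], [308.8, 222.6], [314.1, 230.1], [303.6, 226.5]]
plate end top 0.085 [[319.3, 224.4], [308.8, 221.0], [314.1, 228.5], [303.6, 224.9]]
plate end top 0.09 [[319.3, 222.8], [308.9, 219.4], [314.2, 226.8], [303.6, 223.3]]
plate end top 0.095 [[319.4, 221.2], [308.9, 217.8], [314.2, 225.2], [303.6, 221.7]]
[[283.90967596 248.37641995]
 [278.0769047  246.14871104]]
```

>>> play_rows(deltas="0 0 10 0 0 0 150; 0 0 10 0 0 0 150; 0 0 10 0 0 0 150; 0 0 10 0 0 0 150")

```text
clock: 32.02
tool_pos: [0.5421, 0.0508, 0.2353]
tool_rot: [-0.0, 0.831, 0.557, -0.0]
wrist_force: [-0.2, -0.7, -0.4]
width: 0.0363
grip_force: 0.0
```

```bash
python3 -c "
from cell import robot
print(robot.hand_in())"
```

```text
the job is handed in; nothing more can be done
None
```

I handed the job in at about 32 s and got no verdict back; the camera checks put the head square to the latch (about 0.02 rad), the hook behind the keeper's lip, the lever flat on its stop and the arm clear, but I could not measure the claw's pull.

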